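# Move the key to the other collection box and hold its lock open

### The job

The two steel collection boxes on the studio counter share one key, and it still stands in the lock of the box that has just been emptied: draw it out and use it on the other box, first swinging that box's keyhole cover aside if it lies over the keyhole. Push the key fully home, wiggling it gently past the sticky pins rather than forcing it, then turn it clockwise a quarter turn as far as it goes. Finish while still gripping the key and holding it turned against the lock's spring, so that the lid can be lifted, and leave the other things on the counter where they stand.

Things in the scene. Friction and masses are not known exactly. Their poses are not given: they have to be found in the camera images.
- key_head (a point): Centre of the head of the loose key (35 g), which stands upright in the emptied box's keyway and pulls straight up and out. Head: black plastic, 26 (x) x 9 (y) x 34 (z) mm, flat sides. The steel blade below it, 10 (x) x 4 (y) mm, ends 51 mm below this point, bevelled to 4 mm over its last 1.5 mm. Either edge may lead: it enters a keyway both ways round. z points from tip to head
- key_tip (a point): Middle of the key's blade tip, 51 mm below the centre of the head; same axes
- emptied_keyway (a point): Lock of the emptied box, in which the key stands at the start: the centre of its keyway at the level of the lock face, 4 mm above the lid; x along the keyway's long side, z up out of the lid
- waiting_keyway (a point): Lock of the other box, to be turned: centre of its keyway at the lock face, 4 mm above the lid, 104 mm above the counter. Keyway 12 mm long (x), 5.5 mm wide (y), 26 mm deep, a 45 degree bevel 2.5 mm wide round its mouth, in a round plug 26 mm across; x along the keyway, turning with the plug, z up. Key fully home: its tip on the bottom, the centre of its head 25 mm above this point
- upper_pin (a point): Where the first sticky pin stands into that keyway from its +x end, 9 mm down, to 3.5 mm from the centre line. A straight push jams the key on a pin; it would take 20 to 45 N, and over 40 N is forcing it. Pins yield to some 5 N sideways and stay where pushed: press down lightly (5 to 10 N) and rock the key's head 2 to 4 mm to and fro along the keyway's x, and it works its way down
- lower_pin (a point): The second, like the first, from the keyway's -x end, 17 mm down
- waiting_plug (a joint): Turn of the other box's lock plug in rad: 0 at rest (key can be put in and taken out), grows clockwise seen from above, stop at 1.57. A spring turns it back as soon as it is let go (0.03 N m at rest, 0.11 N m at a quarter turn)
- waiting_cover (a joint): Swing of the other box's keyhole cover in rad: 0 squarely over the keyhole, grows clockwise seen from above, 2.4 fully aside. Below about 0.9 it blocks the key, above 1.5 it is clear of key and fingers. A steel disc 26 mm across, 2.5 mm thick, on an arm with an upright pivot; about 0.5 N moves it and it stays where it is left
- cover_stud (a point): Middle of the round upright stud on the cover disc of the other box, by which it is pushed or pinched: 10 mm across, 12 mm high, its foot on the disc 7 mm above the lid; 26 mm from the pivot
- cover_pivot (a point): Pivot axis of that cover at the level of the lock face, 26 mm behind the keyway's centre, to the box's +x; x and y as the box
- emptied_lid (a point): Middle of the lid of the emptied box, 100 mm above the counter. The box is screwed down, 150 (x) x 180 (y) x 100 mm; its lock lies 45 mm from here to the box's -x (the side with the blank label frame), its coin slot 45 mm to +x; its own keyhole cover is swung aside
- waiting_lid (a point): Middle of the lid of the other box, which is alike in all respects, 100 mm above the counter; its keyway lies 45 mm from here to the box's -x
- spice_jar_mid (a point): Middle of a spice jar, 42 mm across, 95 mm high, standing between the boxes: leave alone
- tasting_bowl_mid (a point): Middle of a bowl, 110 mm across, 50 mm high: leave alone
- tea_mug_mid (a point): Middle of a mug, 80 mm across, 92 mm high: leave alone
- tape_roll_mid (a point): Middle of a roll of paper tape, 54 mm across, 18 mm high, lying on the lid of the emptied box to the left rear of its lock (box +x, +y): leave alone
- ladle_spoon_mid (a point): Middle of a spoon with a wooden handle, 240 mm long lying on the counter: leave alone
- glue_bottle_mid (a point): Middle of a glue bottle, 52 mm across, 130 mm high: leave alone
Mind the look-alikes: they are no part of the job. Leave any pink look-alike of the part that bears waiting_keyway alone. Leave any purple look-alike of the part that bears emptied_keyway alone.

How it is judged:
On the way, in this order (a step that is already met when the one before it is completed fails the run):
1. the key is out of the emptied box's lock, in the gripper (z of key_tip in the frame of emptied_keyway above 0.004 m and contact force between the fingers and key above 2 N), for 0.2 s.
2. the key is fully home in the other box's lock, not yet turned (z of key_tip in the frame of waiting_keyway below -0.023 m and horizontal distance between key_tip and waiting_keyway below 0.004 m and value of joint waiting_plug below 0.6 rad), for 0.1 s.
At the end, for the whole second after the job is handed in: The key stands upright (within 7 degrees) and fully home in the other box's lock (tip within 3 mm of the bottom), the plug is turned clockwise by at least 1.25 rad of its 1.57 and stays so, and the gripper still holds the key (value of joint waiting_plug above 1.25 rad and velocity of joint waiting_plug between -0.1 and 0.1 rad/s and z of key_tip in the frame of waiting_keyway below -0.023 m and horizontal distance between key_tip and waiting_keyway below 0.004 m and angle between key_tip's own z axis and vertical below 0.12 rad and contact force between the fingers and key above 2 N); the arm keeps its last pose, push and grip.
It fails at once if the key was forced in: more than 40 N between key and lock while it was being inserted (contact force between key and waiting_box above 40 N and value of joint waiting_plug below 0.3 rad).
It fails at once if a bystander was moved more than 30 mm (distance of any of spice_jar_mid, tasting_bowl_mid, tea_mug_mid, tape_roll_mid, ladle_spoon_mid, glue_bottle_mid from where it was at the start of the episode above 0.03 m).
It also fails if it takes over 64 s, if anything falls off the work surface, if the arm or the gripper's body presses on something with over 40 N, if the wrist force passes 120 N, or if a joint passes its speed limit or range.

### The arm

A 6-joint arm with a two-finger parallel gripper is mounted at the origin on the work surface. World frame = base frame: x ahead of the robot, y to its left, z up, the work surface at z = 0. Lengths are in m, angles in rad, forces in N, time in s.
With the tool pointing down it reaches from about 0.3 to 0.75 m from the base axis. Payload 8.5 kg.
Tool frame: the origin (TCP) lies on the centre line of the jaws, within the pads' length; the fingertips stand 17 mm ahead of it and the grasp point (between the pads) lies 2 mm behind it; z points along the fingers, x is the direction in which the jaws open and shut, and the axes are right-handed (so a half turn about z gives the same grasp; the last joint's range is limited). The gripper opens to 88 mm and grips with 3 to 60 N. Pads are 18 mm wide; open, the fingers measure 123 mm over their backs; the gripper's body (75 mm by 187 mm) begins 45 mm behind the grasp point.
Start: joints at [-1.444, 0.381, 1.297, -0, 1.464, -0.215], TCP at [0.184, -0.518, 0.227] pointing down, gripper open.
Joint ranges: [-3.11, 3.11], [-0.89, 2.33], [0.22, 2.48], [-1.42, 4.56], [0.17, 2.85], [-2.88, 2.88]. Speed limits (rad/s): [2.39, 2.39, 3.14, 3.14, 3.14, 3.14].

### API

Orientations are given as a rotation vector (axis times angle).
In Python, from bench import env, viewer, ticket gives the robot as it stands. The module is installed in compiled form; this text tells all that it offers.
- The arm moves only by the tool carry_out, never from a script. Its argument "rows" is a list of rows, each a list of 6 numbers: the shift along the tool's x, y, z in cm, then the turn, a rotation vector about the tool's x, y, z in rad. In form: [[dx, dy, dz, wx, wy, wz], ...]. A call has 1 to 20 rows; each row is the pose to reach, as a shift and turn from the pose commanded when the call began, along the tool's axes at that moment; what a row does not reach only later rows make up. A row lasts 1/10 s, in which the tool goes at most 50 mm and 8.59 degrees, less where a joint would pass 70% of its speed; a pose out of reach is approached as far as the arm can. A call with a gripper value outside its range is refused whole. "gripper" is the gripper command: -1 is shut, 1 is fully open, values between are in proportion, set as the call begins (left out, the last holds). The fingers move at their own pace and stop on an object; "newtons" is the grip in N (left out, the last holds). Time passes only in rows, so rows that repeat a pose let the fingers close. It gives the time, the measured TCP pose, the force and the opening at its end, in the units of the state.
- env.sense(): the state, without advancing time (a new reading comes with each control period).
- viewer.grab_frame(name): name is "scene" or "top"; returns the picture (400x640x3 uint8, blue, green, red); there is no depth.
- viewer.get_calibration(name): a dict with "intrinsics" (3x3 intrinsics, pixels), "dist_coeffs" ([k1, k2, p1, p2, k3] as OpenCV has them; the pictures are not rectified), "rvec" (rotation vector, rad) and "tvec" (3), from world to camera coordinates, as OpenCV has them. Camera axes: x right, y down, z forward; pixel columns grow to the right and rows downward; lengths in m; the calibration is good to about 2 mm. A picture is of the moment at which its call begins. get_calibration takes no time and is no camera call.
- ticket.job_done(): hands the job in, once; it reports no verdict.
The state is a dict: "time_s": time; "qpos": joint angles; "joint_vel": joint speeds; "joint_efforts": joint torques, N m; "eef_pos": TCP position; "tool_rot": TCP orientation; "ft_force": force on the tool from outside, world axes, zero at the start; "torque": the same for the moment, N m; "grip_width": finger opening in m.
Only numpy, scipy, OpenCV 4.12 (cv2) and the standard library are available. Lean on these libraries where they do the work, as an engineer would, in place of code of your own. Each camera call takes 0.05 s, during which the arm holds its last target.

## Working session

There is one attempt and no reset: what is moved stays moved. The work goes in short steps, Python scripts to look and compute and a tool call to move; the robot and the scene stay as the last step left them, time stands still between calls to the robot, and variables do not carry over. Pictures are saved under pics/ and viewed, and the job is handed in when it is done.

Besides the shell and the picture viewer there is one more tool, called after "Call:" by a JSON object that holds its "api" and its "payload", one argument or row to a line. carry_out: Moves the arm, as the interface text tells. Its arguments: {"type":"object","properties":{"rows":{"type":"array","items":{"type":"array","items":{"type":"number"}}},"gripper":{"type":"number"},"newtons":{"type":"number"}},"required":["rows"]}

```bash
mkdir -p pics; ls
python3 - <<'E'
from bench import env, viewer
import cv2,numpy as np
for n in("scene","top"):
    f=viewer.grab_frame(n); cv2.imwrite(f"pics/{n}0.png",f)
    c=viewer.get_calibration(n); print(n,c)
    R=cv2.Rodrigues(np.array(c['rvec']))[0]; print(-R.T@np.array(c['tvec']).ravel())
print(env.sense())
E
```

```text
pics
scene {'intrinsics': array([[442.81381523,   0.        , 320.69417688],
       [  0.        , 442.81381523, 201.4591083 ],
       [  0.        ,   0.        ,   1.        ]]), 'dist_coeffs': array([-0.09292141,  0.        ,  0.        ,  0.        ,  0.        ]), 'rvec': array([ 1.05087357,  2.18889981, -1.22724299]), 'tvec': array([ 0.30852865, -0.10953086,  1.80492796])}
[1.43341881 0.76340368 0.85292275]
top {'intrinsics': array([[494.83094256,   0.        , 325.70778896],
       [  0.        , 494.83094256, 200.91771277],
       [  0.        ,   0.        ,   1.        ]]), 'dist_coeffs': array([0.0298221, 0.       , 0.       , 0.       , 0.       ]), 'rvec': array([ 2.16763042, -2.12617042,  0.15084947]), 'tvec': array([0.01060582, 0.54655803, 1.46487137])}
[0.33352415 0.01658597 1.5274727 ]
{'time_s': 0.1, 'qpos': array([-1.44430748e+00,  3.81127102e-01,  1.29811715e+00, -1.67126622e-05,
        1.46357818e+00, -2.15288825e-01]), 'joint_vel': array([ 0.00086333, -0.00237553, -0.00268407, -0.00023093,  0.00075811,
        0.00073184]), 'joint_efforts': array([ 4.02385005e-03, -4.38648105e+01, -2.24908233e+01,  7.15180580e-02,
        3.42707487e-02, -7.75619083e-05]), 'eef_pos': array([ 0.18430718, -0.51794007,  0.22692321]), 'tool_rot': array([-2.56612776e+00,  1.81079025e+00,  1.32284642e-03]), 'ft_force': array([-0.16468753, -0.2041018 ,  0.45387251]), 'torque': array([0.0130431 , 0.01135632, 0.00452795]), 'grip_width': 0.08819143227128051}
```

View pics/scene0.png

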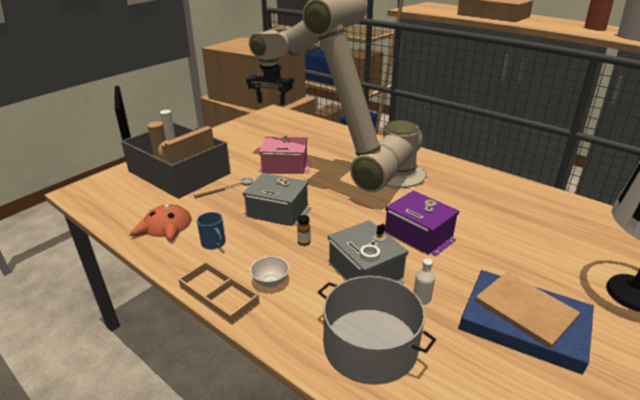

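View pics/top0.png

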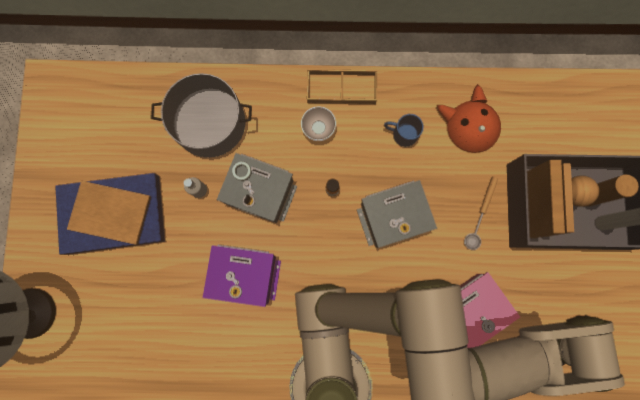

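Run:
```python
import cv2,numpy as np
t=cv2.imread('pics/top0.png');s=cv2.imread('pics/scene0.png')
a=cv2.resize(t[145:230,210:310],None,fx=7,fy=7,interpolation=cv2.INTER_CUBIC);cv2.imwrite('pics/ta.png',a)
a=cv2.resize(t[170:255,350:450],None,fx=7,fy=7,interpolation=cv2.INTER_CUBIC);cv2.imwrite('pics/tb.png',a)
a=cv2.resize(s[210:290,320:415],None,fx=7,fy=7,interpolation=cv2.INTER_CUBIC);cv2.imwrite('pics/sa.png',a)
a=cv2.resize(s[165:230,235:320],None,fx=7,fy=7,interpolation=cv2.INTER_CUBIC);cv2.imwrite('pics/sb.png',a)
```

```text
(no output)
```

View pics/ta.png

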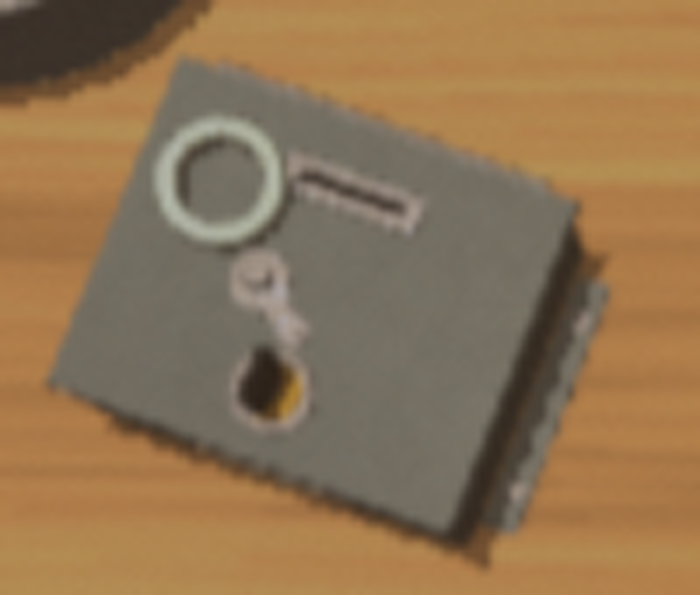

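View pics/tb.png

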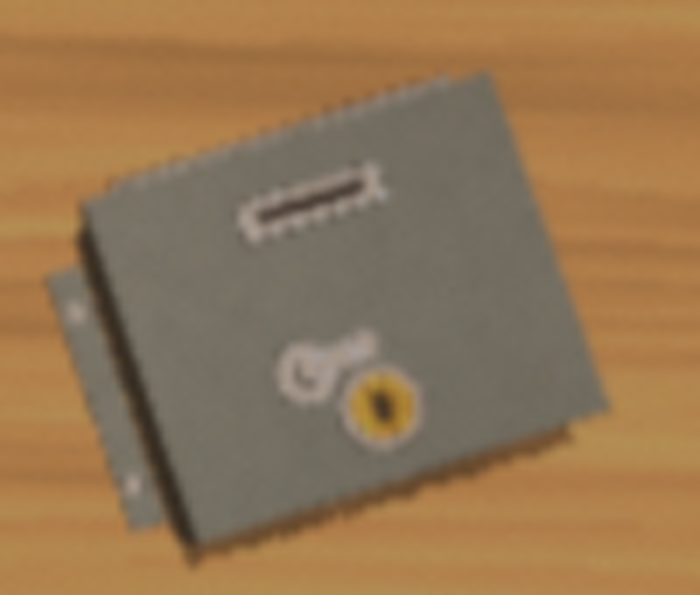

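View pics/sa.png

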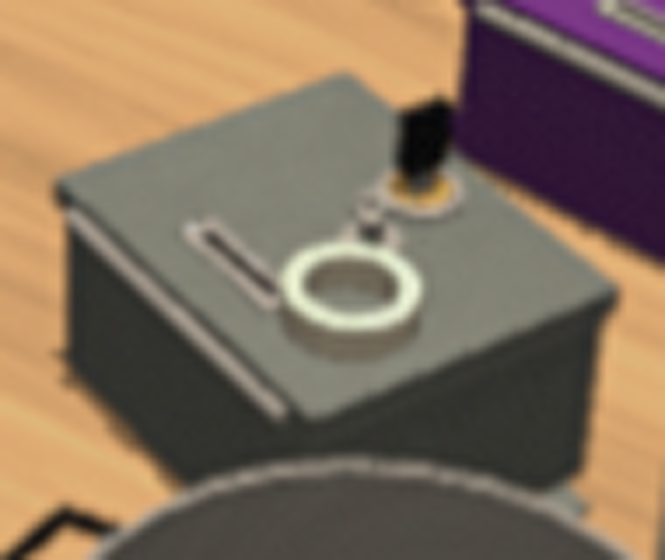

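View pics/sb.png

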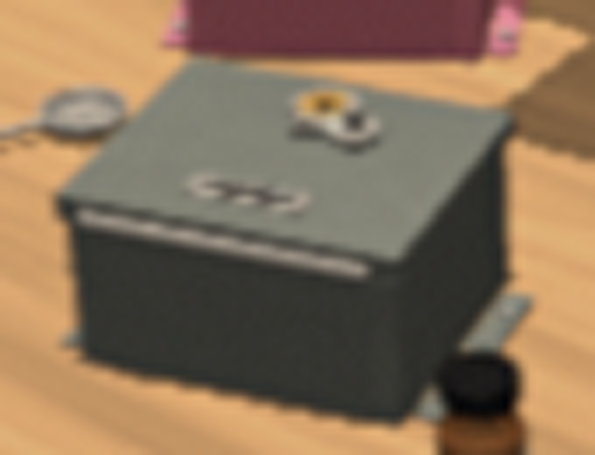

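```bash
cat > h.py <<'E'
from bench import env, viewer
import cv2,numpy as np
from scipy.optimize import least_squares
C={n:viewer.get_calibration(n) for n in("scene","top")}
def proj(n,P):
    c=C[n];return cv2.projectPoints(np.array(P,float).reshape(-1,3),c['rvec'],c['tvec'],c['intrinsics'],c['dist_coeffs'])[0].reshape(-1,2)
def ray(n,p,z):
    c=C[n];u=cv2.undistortPoints(np.array(p,float).reshape(-1,1,2),c['intrinsics'],c['dist_coeffs']).reshape(-1,2)
    R=cv2.Rodrigues(c['rvec'])[0];o=-R.T@np.ravel(c['tvec']);d=np.c_[u,np.ones(len(u))]@R
    return o+d*((z-o[2])/d[:,2])[:,None]
def cr(pts,off,f=7): return (np.array(pts,float)+.5)/f-.5+np.array(off)
def box(p):
    x,y,a=p;R=np.array([[np.cos(a),-np.sin(a)],[np.sin(a),np.cos(a)]])
    return lambda q:np.array([x,y])+np.array(q)@R.T
E
cat > m.py <<'E'
from h import *
tc={'E':[(185,60),(578,205),(450,535),(55,385)],'W':[(88,203),(490,72),(605,408),(193,545)]}
sc={'E':[(310,418),(62,188),(345,75),(615,295)],'W':[(400,262),(62,200),(190,62),(512,115)]}
to={'E':(210,145),'W':(350,170)};so={'E':(320,210),'W':(235,165)}
L=np.array([(75,90),(75,-90),(-75,-90),(-75,90)])/1e3
for k,g in(('E',(.55,.2,-.3)),('W',(.5,-.2,.3))):
    T=cr(tc[k],to[k]);S=cr(sc[k],so[k])
    print(k,'top corners',ray('top',T,.1)[:,:2].round(4).tolist());print(' scene',ray('scene',S,.1)[:,:2].round(4).tolist())
    for use in('t','s','ts'):
        def f(p):
            q=np.c_[box(p)(L),np.full(4,.1)];r=[]
            if 't' in use:r.append(proj('top',q)-T)
            if 's' in use:r.append(proj('scene',q)-S)
            return np.concatenate(r).ravel()
        s=least_squares(f,g);print(use,s.x.round(4),np.abs(s.fun).max().round(2),'lock',box(s.x)([-.045,0]).round(4),'pivot',box(s.x)([-.019,0]).round(4))
print('W plug',ray('top',cr([(383,405)],to['W']),.104),ray('scene',cr([(325,104)],so['W']),.104))
print('W stud/disc',ray('top',cr([(307,372)],to['W']),.115),ray('scene',cr([(353,125)],so['W']),.115))
print('E plug',ray('top',cr([(270,388)],to['E']),.104),ray('scene',cr([(420,190)],so['E']),.104))
E
python3 m.py
```

```text
E top corners [[0.6748, 0.2884], [0.6159, 0.1211], [0.4759, 0.17], [0.5354, 0.3362]]
 scene [[0.6741, 0.2918], [0.6171, 0.1301], [0.4753, 0.1752], [0.5385, 0.3443]]
t [ 0.5755  0.2289 -0.3381] 0.87 lock [0.5331 0.2438] pivot [0.5576 0.2352]
s [ 0.5758  0.2349 -0.3483] 1.13 lock [0.5335 0.2503] pivot [0.5579 0.2414]
ts [ 0.575   0.2316 -0.3419] 1.95 lock [0.5326 0.2467] pivot [0.5571 0.238 ]
W top corners [[0.5465, -0.0851], [0.6051, -0.2526], [0.4651, -0.2989], [0.4054, -0.1294]]
 scene [[0.5423, -0.0795], [0.6012, -0.2452], [0.4629, -0.2979], [0.4026, -0.1299]]
t [ 0.5055 -0.1915  0.3272] 1.01 lock [ 0.4629 -0.2059] pivot [ 0.4876 -0.1976]
s [ 0.5019 -0.1884  0.3474] 0.87 lock [ 0.4596 -0.2038] pivot [ 0.4841 -0.1949]
ts [ 0.5041 -0.1901  0.3333] 1.78 lock [ 0.4615 -0.2048] pivot [ 0.4861 -0.1963]
W plug [[ 0.4641624  -0.20689894  0.104     ]] [[ 0.45774611 -0.2063798   0.104     ]]
W stud/disc [[ 0.47607352 -0.17418092  0.115     ]] [[ 0.47919346 -0.16664076  0.115     ]]
E plug [[0.5352901  0.24627141 0.104     ]] [[0.53162745 0.24911597 0.104     ]]
```

```bash
cat >> h.py <<'E'
from scipy.spatial.transform import Rotation as Ro
def go(x,y,z,yawdeg,up=True):
    s=env.sense();R=Ro.from_rotvec(s['tool_rot']);a=np.radians(yawdeg)
    T=Ro.from_matrix(np.array([[np.cos(a),np.sin(a),0],[np.sin(a),-np.cos(a),0],[0,0,-1]]))
    d=R.inv().apply(np.array([x,y,z])-s['eef_pos'])*100
    print('row',d.round(2),(R.inv()*T).as_rotvec().round(3))
def st():
    s=env.sense();R=Ro.from_rotvec(s['tool_rot']).as_matrix()
    print(s['time_s'],s['eef_pos'].round(4),'yaw',np.degrees(np.arctan2(R[1,0],R[0,0])).round(2),'tilt',np.degrees(np.arccos(-R[2,2])).round(2),'F',s['ft_force'].round(2),'T',s['torque'].round(3),'w',s['grip_width'].round(4),'q',s['qpos'].round(2))
E
python3 - <<'E'
from h import *
print(ray('scene',cr([(423,138)],(320,210)),.129),ray('scene',cr([(426,102)],(320,210)),.146))
for z in(.146,.129):print(ray('top',cr([(264,382)],(210,145)),z))
# predicted key outline in crops
b=box((.5755,.2305,-.341))
for n,o in(('top',(210,145)),('scene',(320,210))):
    for z in(.112,.146): print(n,z,((proj(n,np.c_[b(np.array([(-58,-4.5),(-32,-4.5),(-32,4.5),(-58,4.5)])/1e3),np.full(4,z)])-o+.5)*7).round(0).tolist())
go(.5335,.2465,.2,-109.5)
E
```

```text
[[0.53071949 0.2480107  0.129     ]] [[0.5298336  0.24753509 0.146     ]]
[[0.5317309  0.24200871 0.146     ]]
[[0.53416998 0.24478269 0.129     ]]
top 0.112 [[267.0, 424.0], [291.0, 366.0], [271.0, 358.0], [247.0, 416.0]]
top 0.146 [[254.0, 413.0], [278.0, 353.0], [258.0, 345.0], [233.0, 405.0]]
scene 0.112 [[431.0, 158.0], [380.0, 178.0], [394.0, 189.0], [444.0, 169.0]]
scene 0.146 [[436.0, 89.0], [385.0, 109.0], [399.0, 120.0], [450.0, 100.0]]
row [-60.32 -58.52   2.78] [0.    0.001 0.682]
```

Run:
```python
import cv2
t=cv2.imread('pics/top0.png');s=cv2.imread('pics/scene0.png')
a=cv2.resize(t[188:213,235:265],None,fx=20,fy=20,interpolation=cv2.INTER_CUBIC)
b=cv2.resize(s[218:248,365:395],None,fx=20,fy=20,interpolation=cv2.INTER_CUBIC)[:500]
cv2.imwrite('pics/k.png',a);cv2.imwrite('pics/k2.png',b)
```

```text
(no output)
```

View pics/k.png

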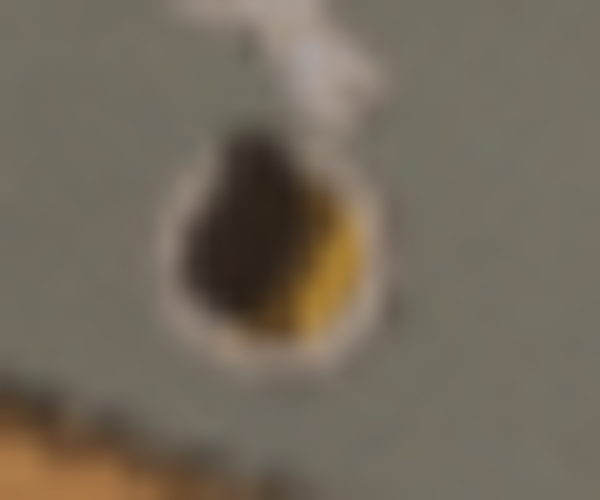

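View pics/k2.png

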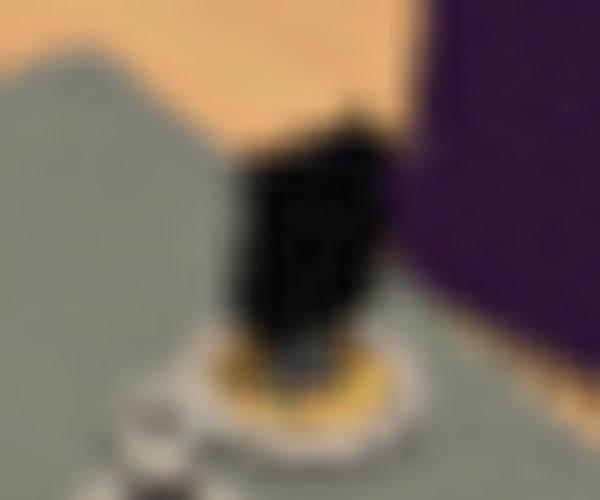

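Call:
{"api": "carry_out", "payload": {
  "rows": [
    [-20,-19.5,0,0,0,0.22],
    [-40,-39,0,0,0,0.45],
    [-60.3,-58.5,0,0,0,0.68],
    [-60.3,-58.5,0,0,0,0.68],
    [-60.3,-58.5,0,0,0,0.68],
    [-60.3,-58.5,0,0,0,0.68],
    [-60.3,-58.5,0,0,0,0.68],
    [-60.3,-58.5,0,0,0,0.68],
    [-60.3,-58.5,0,0,0,0.68],
    [-60.3,-58.5,0,0,0,0.68],
    [-60.3,-58.5,0,0,0,0.68],
    [-60.3,-58.5,0,0,0,0.68],
    [-60.3,-58.5,0,0,0,0.68],
    [-60.3,-58.5,0,0,0,0.68],
    [-60.3,-58.5,0,0,0,0.68],
    [-60.3,-58.5,0,0,0,0.68],
    [-60.3,-58.5,0,0,0,0.68],
    [-60.3,-58.5,0,0,0,0.68],
    [-60.3,-58.5,0,0,0,0.68],
    [-60.3,-58.5,0,0,0,0.68]
  ],
  "gripper": 0.0
}}

```text
time_s: 2.1
eef_pos: [0.533, 0.2451, 0.2274]
tool_rot: [1.814, -2.564, -0.0]
ft_force: [0.6, -0.3, -0.6]
grip_width: 0.0442
```

Run:
```python
from h import *
st();go(.533,.2465,.165,-109.5)
f=viewer.grab_frame('scene');cv2.imwrite('pics/s1.png',cv2.resize(f[130:290,290:450],None,fx=4,fy=4,interpolation=cv2.INTER_CUBIC)[:600])
t=viewer.grab_frame('top');cv2.imwrite('pics/t1.png',t)
```

```text
Traceback (most recent call last):
  File "h.py", line 23, in st
    print(s['time_s'],s['eef_pos'].round(4),'yaw',np.degrees(np.arctan2(R[1,0],R[0,0])).round(2),'tilt',np.degrees(np.arccos(-R[2,2])).round(2),'F',s['ft_force'].round(2),'T',s['torque'].round(3),'w',s['grip_width'].round(4),'q',s['qpos'].round(2))
                                                                                                                                                                                                        ^^^^^^^^^^^^^^^^^^^^^
AttributeError: 'float' object has no attribute 'round'
```

Arrived above the key. Fix the helper and look.

```bash
sed -i "s/s\['grip_width'\].round(4)/round(s['grip_width'],4)/" h.py
python3 - <<'E'
from h import *
st();go(.533,.2465,.175,-109.5)
f=viewer.grab_frame('scene');cv2.imwrite('pics/s1.png',cv2.resize(f[130:280,290:450],None,fx=4,fy=4,interpolation=cv2.INTER_CUBIC)[:600])
E
```

```text
2.1 [0.533  0.2451 0.2274] yaw -109.43 tilt 0.04 F [ 0.58 -0.29 -0.62] T [ 0.03   0.042 -0.014] w 0.0442 q [ 0.23  0.45  1.19 -0.    1.51  2.14]
row [-0.13  0.05  5.24] [ 0.    -0.001  0.001]
```

View pics/s1.png

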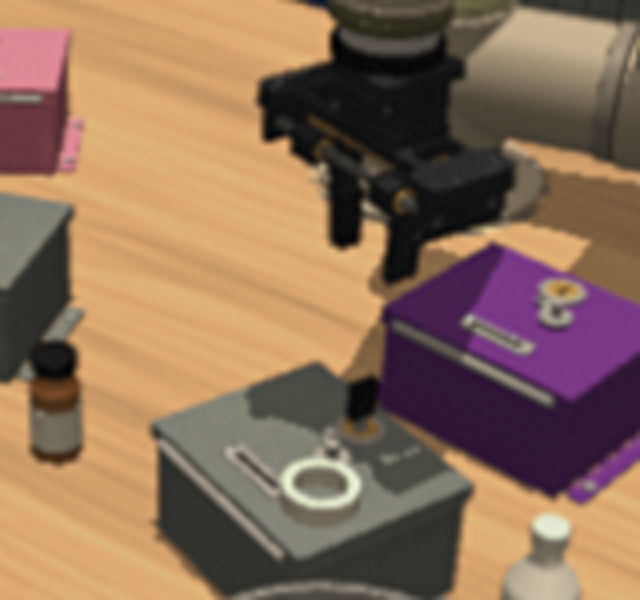

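Run:
```python
from h import *
for dy in (-.022,0,.022):
  for dx in(-.009,.009):
    b=box((.533,.2451,-.341))([dx,dy]); print(dy,dx,((proj('scene',[*b,.2104])-[290,130]+.5)*4).round(0))
f=viewer.grab_frame('scene');cv2.imwrite('pics/s2.png',cv2.resize(f[170:210,360:410],None,fx=14,fy=14,interpolation=cv2.INTER_CUBIC))
```

```text
-0.022 -0.009 [[355. 284.]]
-0.022 0.009 [[334. 291.]]
0 -0.009 [[375. 298.]]
0 0.009 [[354. 305.]]
0.022 -0.009 [[395. 313.]]
0.022 0.009 [[374. 320.]]
```

View pics/s2.png

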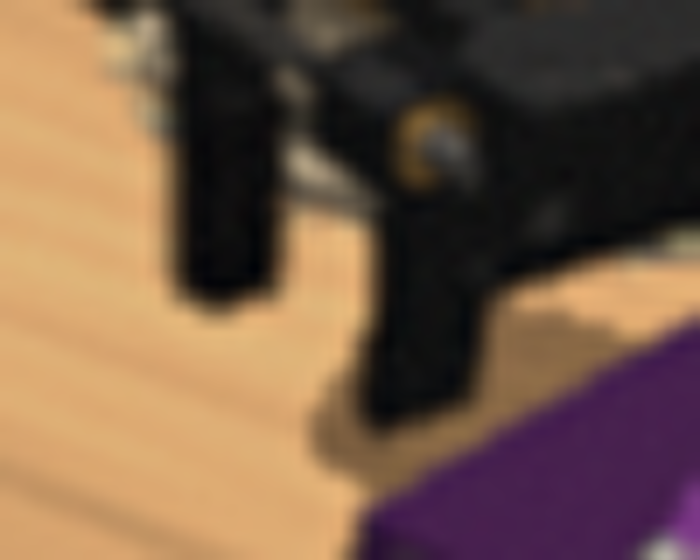

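Run:
```python
from h import *
st()
print('start tips pred',proj('scene',[.184,-.518,.21]),'tcp now',proj('scene',[.533,.2451,.2274]),proj('top',[.533,.2451,.2274]),proj('top',[.533,.2451,.32]))
print(proj('top',[[.184,-.518,.21]]))
s=cv2.imread('pics/scene0.png');cv2.imwrite('pics/s3.png',cv2.resize(s[55:110,240:300],None,fx=10,fy=10,interpolation=cv2.INTER_CUBIC))
cv2.imwrite('pics/t2.png',viewer.grab_frame('top'))
```

```text
2.2 [0.5332 0.2449 0.2277] yaw -109.46 tilt 0.01 F [ 0.56 -0.55 -0.76] T [0.089 0.045 0.021] w 0.0443 q [ 0.23  0.45  1.19 -0.    1.51  2.14]
start tips pred [[270.42189767 110.64590746]] tcp now [[381.0366925  199.63824808]] [[241.3210385  194.20426997]] [[234.97735305 188.39905681]]
[[532.64047297 334.96429317]]
```

View pics/s3.png

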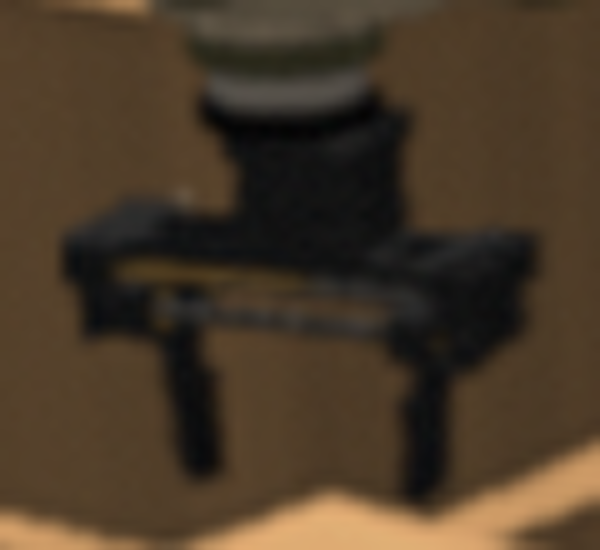

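View pics/t2.png

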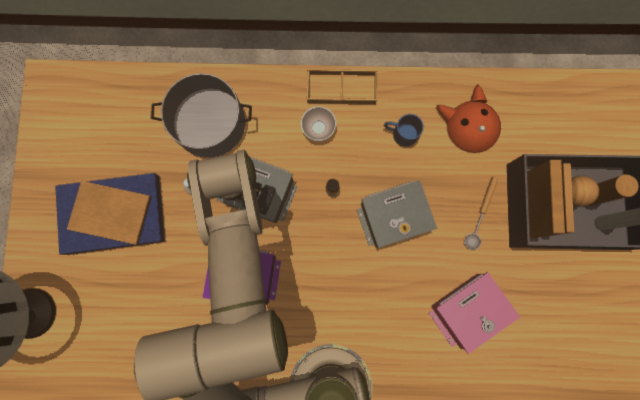

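Call:
{"api": "carry_out", "payload": {
  "rows": [
    [-0.1,0,2.5,0,0,0],
    [-0.1,0,5,0,0,0],
    [-0.1,0,5,0,0,0]
  ]
}}

```text
time_s: 2.55
eef_pos: [0.5323, 0.2459, 0.175]
tool_rot: [1.811, -2.56, -0.003]
ft_force: [-0.3, -0.5, 1.0]
grip_width: 0.0443
```

Run:
```python
from h import *
st()
f=viewer.grab_frame('scene');cv2.imwrite('pics/s4.png',cv2.resize(f[165:250,335:435],None,fx=7,fy=7,interpolation=cv2.INTER_CUBIC))
p=env.sense()['eef_pos'];print((proj('scene',p-[0,0,.017])-[335,165]+.5)*7)
```

```text
2.55 [0.5323 0.2459 0.175 ] yaw -109.44 tilt 0.33 F [-0.26 -0.51  1.  ] T [0.022 0.033 0.028] w 0.0443 q [ 0.23  0.49  1.28 -0.    1.38  2.14]
[[316.48978954 391.28978232]]
```

View pics/s4.png

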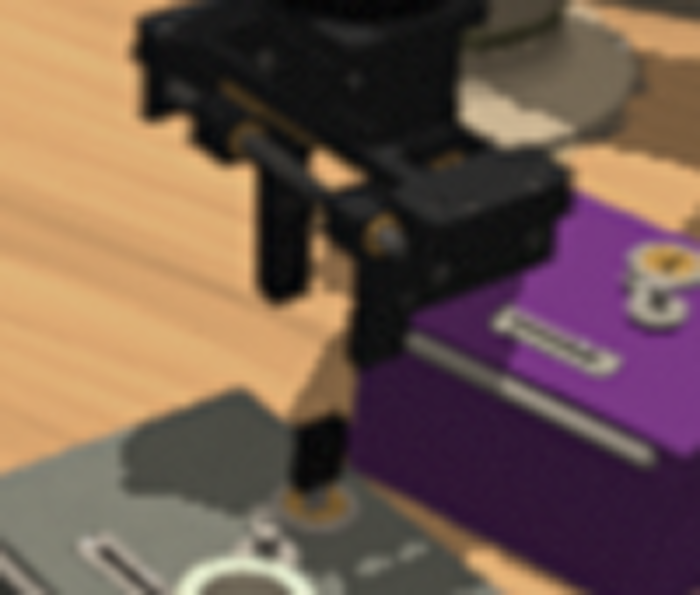

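Run:
```python
from h import *
f=viewer.grab_frame('top');cv2.imwrite('pics/t4.png',cv2.resize(f[140:240,180:310],None,fx=6,fy=6,interpolation=cv2.INTER_CUBIC))
p=env.sense()['eef_pos'];
for dz in(-.017,0,.045,.1,.15,.2):print(dz,(proj('top',p+[0,0,dz])-[180,140]+.5)*6)
```

```text
-0.017 [[392.03204475 348.21350655]]
0 [[386.02686414 342.7251699 ]]
0.045 [[369.38926717 327.52049346]]
0.1 [[347.45815873 307.48041784]]
0.15 [[325.80998546 287.701339  ]]
0.2 [[302.31686215 266.23936197]]
```

View pics/t4.png

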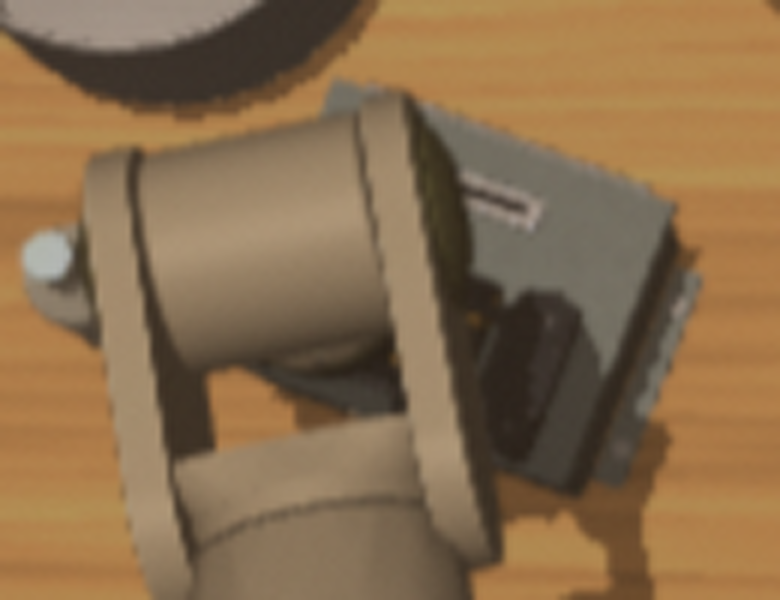

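```bash
cat >> m.py <<'E'
print('--free z')
for k,g in(('E',(.55,.2,-.3,.1)),('W',(.5,-.2,.3,.1))):
    T=cr(tc[k],to[k]);S=cr(sc[k],so[k])
    def f(p):
        q=np.c_[box(p[:3])(L),np.full(4,p[3])]
        return np.concatenate([proj('top',q)-T,proj('scene',q)-S]).ravel()
    s=least_squares(f,g);print(s.x.round(4),np.abs(s.fun).max().round(2),'lock',box(s.x[:3])([-.045,0]).round(4))
    print((s.fun.reshape(-1,2)).round(1).tolist())
E
python3 m.py | sed -n '/free/,$p'
```

```text
--free z
[ 0.5744  0.2313 -0.3417  0.097 ] 1.91 lock [0.532  0.2464]
[[-0.7, 0.1], [-0.1, 0.5], [-0.5, 0.9], [-1.5, 0.6], [-0.6, 1.0], [-1.9, -0.6], [-0.7, 0.2], [-0.3, -0.4]]
[ 0.5041 -0.19    0.3333  0.1004] 1.78 lock [ 0.4616 -0.2047]
[[-1.6, 0.3], [-0.7, 0.2], [0.3, 0.8], [0.0, 0.5], [-0.9, 0.2], [-1.8, -0.2], [-0.3, -0.3], [-0.1, 0.1]]
```

Call:
{"api": "carry_out", "payload": {
  "rows": [
    [0,0,1,0,0,0],
    [0,0,2,0,0,0],
    [0,0,2,0,0,0]
  ]
}}

```text
time_s: 2.95
eef_pos: [0.5332, 0.2468, 0.1562]
tool_rot: [1.815, -2.562, -0.001]
ft_force: [0.1, -1.3, -1.1]
grip_width: 0.0442
```

Run:
```python
from h import *
f=viewer.grab_frame('scene');cv2.imwrite('pics/s5.png',cv2.resize(f[185:255,345:425],None,fx=9,fy=8.5,interpolation=cv2.INTER_CUBIC))
st()
```

```text
3.0 [0.5335 0.2469 0.1569] yaw -109.38 tilt 0.07 F [ 0.45 -0.36 -0.94] T [ 0.051 -0.03   0.02 ] w 0.044 q [ 0.23  0.5   1.3  -0.    1.34  2.14]
```

View pics/s5.png

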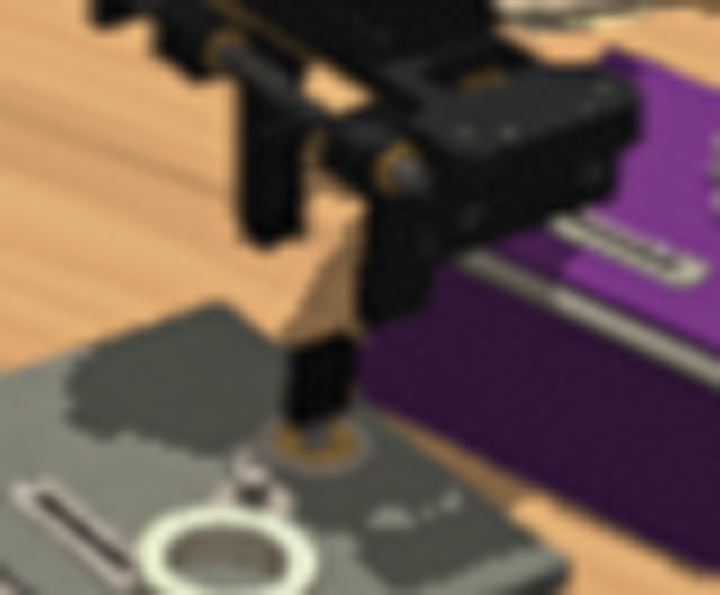

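Call:
{"api": "carry_out", "payload": {
  "rows": [
    [0,0,1,0,0,0],
    [0,0,2,0,0,0],
    [0,0,2.5,0,0,0],
    [0,0,2.5,0,0,0]
  ]
}}

```text
time_s: 3.4
eef_pos: [0.5333, 0.2469, 0.1314]
tool_rot: [1.815, -2.562, -0.001]
ft_force: [0.4, 0.3, 0.7]
grip_width: 0.0442
```

Run:
```python
from h import *
f=viewer.grab_frame('scene');cv2.imwrite('pics/s6.png',cv2.resize(f[185:255,345:425],None,fx=9,fy=8.5,interpolation=cv2.INTER_CUBIC))
st()
p=env.sense()['eef_pos'];print((proj('scene',p-[0,0,.017])-[345,185]+.5)*[9,8.5])
```

```text
3.45 [0.5336 0.2469 0.1321] yaw -109.38 tilt 0.04 F [-0.59 -0.88  0.25] T [ 0.058 -0.032  0.008] w 0.0438 q [0.23 0.53 1.34 0.   1.28 2.14]
[[308.76165286 417.51236944]]
```

View pics/s6.png

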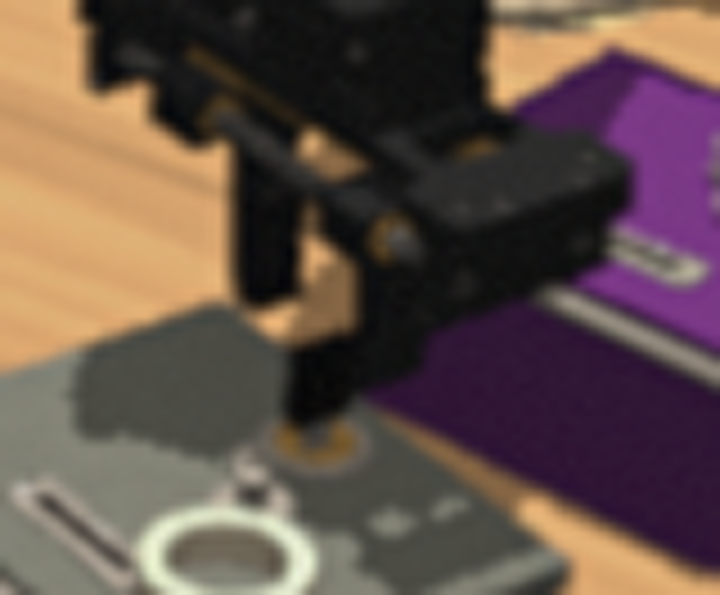

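Call:
{"api": "carry_out", "payload": {
  "rows": [
    [0,0,0.5,0,0,0],
    [0,0,1.0,0,0,0],
    [0,0,1.3,0,0,0],
    [0,0,1.3,0,0,0]
  ]
}}

```text
time_s: 3.85
eef_pos: [0.5335, 0.2469, 0.119]
tool_rot: [1.815, -2.563, -0.001]
ft_force: [-0.0, -0.7, -0.1]
grip_width: 0.044
```

Call:
{"api": "carry_out", "payload": {
  "rows": [
    [0,0,0.2,0,0,0],
    [0,0,0.2,0,0,0]
  ]
}}

```text
time_s: 4.05
eef_pos: [0.5337, 0.247, 0.1173]
tool_rot: [1.816, -2.564, -0.0]
ft_force: [-0.0, -0.0, -0.2]
grip_width: 0.0442
```

Call:
{"api": "carry_out", "payload": {
  "rows": [
    [0,0,0.2,0,0,0],
    [0,0,0.2,0,0,0]
  ]
}}

```text
time_s: 4.25
eef_pos: [0.5336, 0.2469, 0.1153]
tool_rot: [1.816, -2.563, -0.0]
ft_force: [-1.0, -0.6, -0.4]
grip_width: 0.0441
```

Call:
{"api": "carry_out", "payload": {
  "rows": [
    [0,0,0.2,0,0,0],
    [0,0,0.4,0,0,0]
  ]
}}

```text
time_s: 4.45
eef_pos: [0.5337, 0.247, 0.1114]
tool_rot: [-1.816, 2.564, -0.0]
ft_force: [-0.5, -0.8, -0.8]
grip_width: 0.0441
```

Run:
```python
from h import *
f=viewer.grab_frame('scene');cv2.imwrite('pics/s7.png',cv2.resize(f[185:255,345:425],None,fx=9,fy=8.5,interpolation=cv2.INTER_CUBIC))
st()
```

```text
4.5 [0.5336 0.2469 0.111 ] yaw -109.38 tilt 0.03 F [ 0.09  0.06 -0.46] T [ 0.049 -0.04  -0.027] w 0.044 q [0.23 0.55 1.37 0.   1.23 2.14]
```

View pics/s7.png

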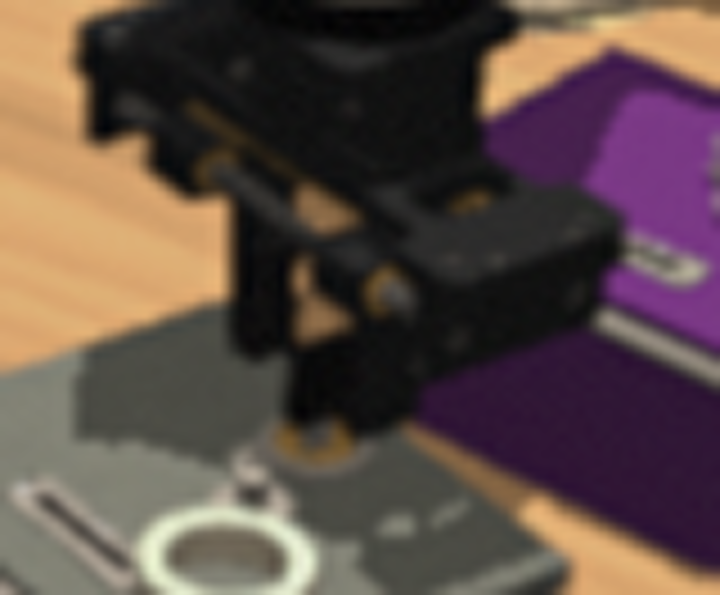

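Call:
{"api": "carry_out", "payload": {
  "rows": [
    [0,0,0.4,0,0,0],
    [0,0,0.8,0,0,0],
    [0,0,1.1,0,0,0],
    [0,0,1.1,0,0,0]
  ]
}}

```text
time_s: 4.9
eef_pos: [0.5335, 0.2469, 0.0999]
tool_rot: [1.815, -2.563, -0.001]
ft_force: [0.1, 0.7, 0.2]
grip_width: 0.0444
```

Call:
{"api": "carry_out", "payload": {
  "rows": [
    [0,0,0,0,0,0],
    [0,0,0,0,0,0],
    [0,0,0,0,0,0],
    [0,0,0,0,0,0]
  ],
  "gripper": -0.6,
  "newtons": 4
}}

```text
time_s: 5.3
eef_pos: [0.5338, 0.247, 0.1006]
tool_rot: [-1.816, 2.563, -0.0]
ft_force: [0.1, -0.1, -0.1]
grip_width: 0.0184
```

Run:
```python
from h import *
f=viewer.grab_frame('scene');cv2.imwrite('pics/s8.png',cv2.resize(f[185:255,345:425],None,fx=9,fy=8.5,interpolation=cv2.INTER_CUBIC))
st()
```

```text
5.35 [0.5338 0.247  0.1005] yaw -109.38 tilt 0.01 F [-1.35  0.28 -0.13] T [0.044 0.004 0.051] w 0.0178 q [ 0.23  0.56  1.38 -0.    1.2   2.14]
```

View pics/s8.png

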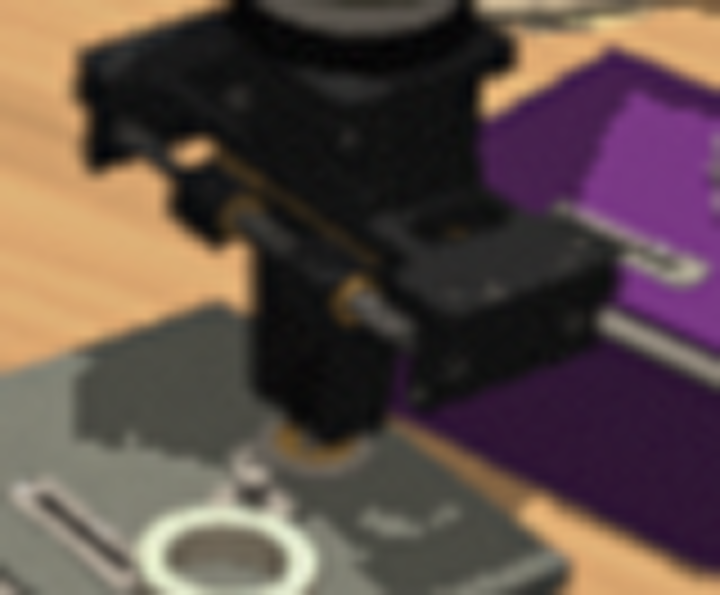

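Call:
{"api": "carry_out", "payload": {
  "rows": [
    [0,0,0,0,0,0],
    [0,0,0,0,0,0],
    [0,0,0,0,0,0]
  ],
  "gripper": -1,
  "newtons": 4
}}

```text
time_s: 5.65
eef_pos: [0.5339, 0.2473, 0.1006]
tool_rot: [-1.815, 2.563, 0.0]
ft_force: [1.0, 2.1, 0.3]
grip_width: 0.0098
```

```bash
python3 -c "
from h import *
st()"
```

```text
5.65 [0.5339 0.2473 0.1006] yaw -109.38 tilt 0.05 F [1.   2.11 0.33] T [ 0.508 -0.104  0.016] w 0.0098 q [0.23 0.56 1.38 0.   1.2  2.14]
```

Call:
{"api": "carry_out", "payload": {
  "rows": [
    [0,0,0,0,0,0],
    [0,0,0,0,0,0],
    [0,0,-0.5,0,0,0],
    [0,0,-1,0,0,0],
    [0,0,-2,0,0,0],
    [0,0,-3,0,0,0],
    [0,0,-4,0,0,0],
    [0,0,-5,0,0,0],
    [0,0,-6,0,0,0],
    [0,0,-7,0,0,0],
    [0,0,-8,0,0,0],
    [0,0,-8,0,0,0]
  ],
  "gripper": -1,
  "newtons": 40
}}

```text
time_s: 6.85
eef_pos: [0.5342, 0.2471, 0.1821]
tool_rot: [-1.814, 2.562, -0.002]
ft_force: [1.2, 0.6, 0.1]
grip_width: 0.0084
```

Run:
```python
from h import *
st()
f=viewer.grab_frame('scene');cv2.imwrite('pics/s9.png',cv2.resize(f[150:250,330:430],None,fx=6,fy=6,interpolation=cv2.INTER_CUBIC))
p=env.sense()['eef_pos']
for dz in(.033+.002-.005,.033-.003-.051):print(p+[0,0,dz],(proj('scene',p+[0,0,dz])-[330,150]+.5)*6)
```

```text
6.85 [0.5342 0.2471 0.1821] yaw -109.38 tilt 0.15 F [1.23 0.6  0.05] T [ 0.065  0.012 -0.053] w 0.0084 q [ 0.23  0.48  1.27 -0.    1.39  2.14]
[0.5339088  0.24699565 0.2110675 ] [[309.29080819 333.60449637]]
[0.5339088  0.24699565 0.1600675 ] [[301.91940557 426.42560877]]
```

View pics/s9.png

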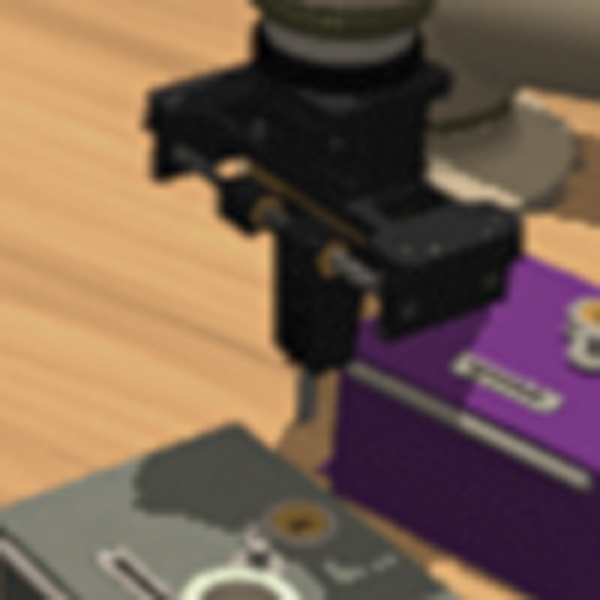

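Run:
```python
from h import *
f=viewer.grab_frame('scene')
cv2.imwrite('pics/e1.png',np.hstack([cv2.resize(f[226:246,370:390],None,fx=20,fy=20,interpolation=cv2.INTER_CUBIC),cv2.resize(f[170:190,270:290],None,fx=20,fy=20,interpolation=cv2.INTER_CUBIC)]))
t=viewer.grab_frame('top');cv2.imwrite('pics/e2.png',cv2.resize(t[215:240,390:420],None,fx=20,fy=20,interpolation=cv2.INTER_CUBIC))
```

```text
(no output)
```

View pics/e1.png

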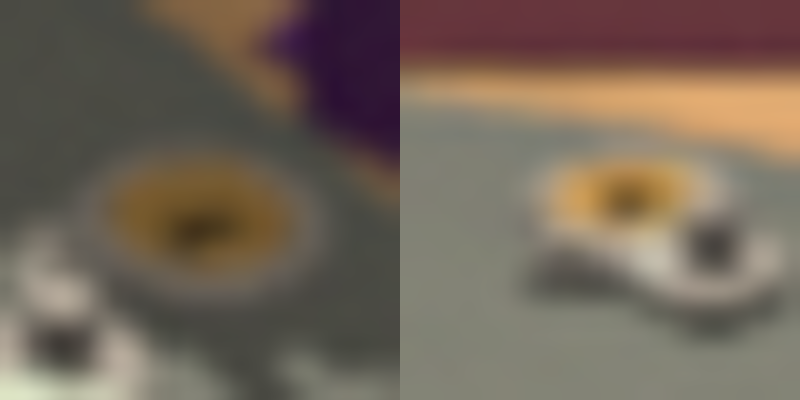

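View pics/e2.png

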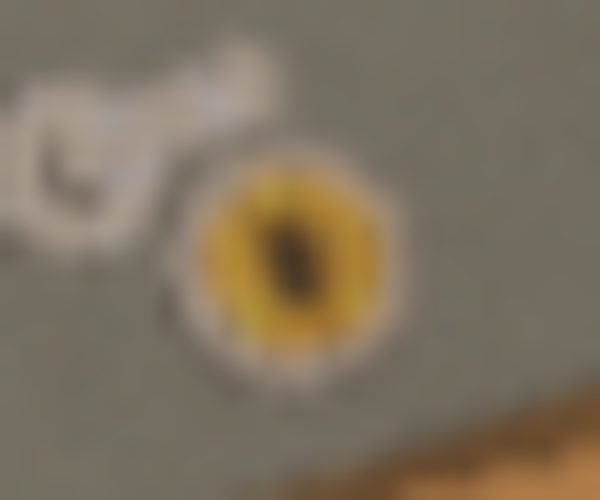

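Run:
```python
from h import *
E=ray('scene',cr([(203,217)],(370,226),20),.104);W=ray('scene',cr([(222,196)],(270,170),20),.104);print('scene',E,W,W-E)
E=ray('top',cr([(273,255)],(235,188),20),.104);W=ray('top',cr([(290,262)],(390,215),20),.104);print('top',E,W,W-E)
S=ray('top',cr([(75,170)],(390,215),20),.113);print('stud',S)
```

```text
scene [[0.5300462 0.2484614 0.104    ]] [[ 0.45801207 -0.20794152  0.104     ]] [[-0.07203413 -0.45640292  0.        ]]
top [[0.53448533 0.24614473 0.104     ]] [[ 0.46358014 -0.20614703  0.104     ]] [[-0.07090519 -0.45229176  0.        ]]
stud [[ 0.47537229 -0.17401094  0.113     ]]
```

Run:
```python
from h import *
go(.4629,-.2058,.182,-71)
```

```text
row [45.05 -8.36 -0.18] [ 0.001 -0.    -0.67 ]
```

Call:
{"api": "carry_out", "payload": {
  "rows": [
    [5,-0.9,0,0,0,-0.07],
    [9,-1.7,0,0,0,-0.13],
    [13,-2.4,0,0,0,-0.19],
    [17,-3.2,0,0,0,-0.25],
    [21,-3.9,0,0,0,-0.31],
    [25,-4.7,0,0,0,-0.37],
    [29,-5.4,0,0,0,-0.43],
    [33,-6.2,0,0,0,-0.5],
    [37,-6.9,0,0,0,-0.56],
    [41,-7.7,0,0,0,-0.62],
    [44,-8.2,0,0,0,-0.66],
    [45.1,-8.4,0,0,0,-0.67],
    [45.1,-8.4,0,0,0,-0.67],
    [45.1,-8.4,0,0,0,-0.67],
    [45.1,-8.4,0,0,0,-0.67]
  ]
}}

```text
time_s: 8.5
eef_pos: [0.4634, -0.2053, 0.1803]
tool_rot: [-2.558, 1.823, 0.001]
ft_force: [0.3, 0.3, -0.2]
grip_width: 0.0088
```

```bash
cat > look.py <<'E'
from h import *
import sys
st()
f=viewer.grab_frame('scene');cv2.imwrite('pics/%s.png'%sys.argv[1],cv2.resize(f[120:210,240:330],None,fx=6.6,fy=6.6,interpolation=cv2.INTER_CUBIC))
p=env.sense()['eef_pos']
for q in(p+[0,0,-.021],[.4636,-.2061,.104]):print(q,(proj('scene',q)-[240,120]+.5)*6.6)
go(.4629,-.2058,.182,-71)
E
python3 look.py w1
```

```text
8.5 [ 0.4634 -0.2053  0.1803] yaw -70.94 tilt 0.04 F [ 0.26  0.28 -0.22] T [-0.018 -0.017 -0.021] w 0.0088 q [-0.65  0.35  1.5   0.    1.3   0.59]
[ 0.46344564 -0.20540264  0.15939004] [[262.43424877 307.1742519 ]]
[0.4636, -0.2061, 0.104] [[266.73915981 399.83685686]]
row [ 0.02  0.06 -0.16] [0.    0.    0.001]
```

View pics/w1.png

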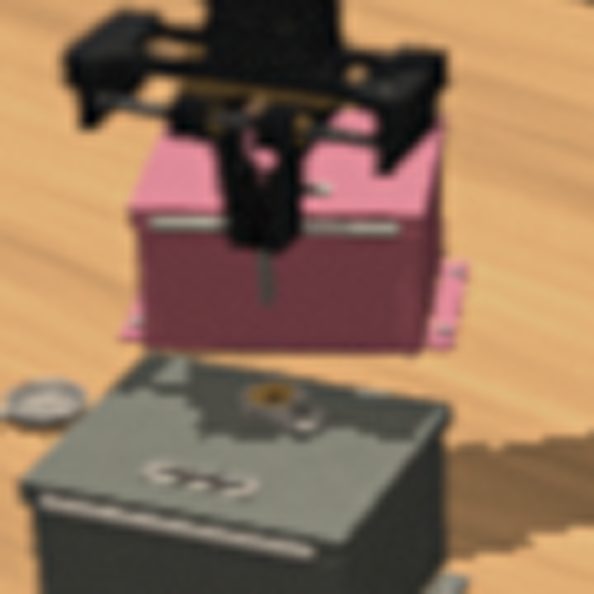

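Call:
{"api": "carry_out", "payload": {
  "rows": [
    [0,0.05,1,0,0,0],
    [0,0.05,2,0,0,0],
    [0,0.05,3,0,0,0],
    [0,0.05,4,0,0,0],
    [0,0.05,4.6,0,0,0],
    [0,0.05,4.6,0,0,0],
    [0,0.05,4.6,0,0,0]
  ]
}}

```text
time_s: 9.25
eef_pos: [0.463, -0.2066, 0.1345]
tool_rot: [-2.558, 1.824, -0.0]
ft_force: [0.7, -0.2, 0.1]
grip_width: 0.0087
```

```bash
cat > look.py <<'E'
from h import *
import sys
st()
f=viewer.grab_frame('scene');cv2.imwrite('pics/%s.png'%sys.argv[1],cv2.resize(f[150:190,260:310],None,fx=14,fy=14,interpolation=cv2.INTER_CUBIC))
p=env.sense()['eef_pos']
for q in(p+[0,0,-.021],[.4636,-.2061,.104]):print(q,(proj('scene',q)-[260,150]+.5)*14)
go(.4629,-.2058,.136,-71)
E
python3 look.py w2
```

```text
9.25 [ 0.463  -0.2066  0.1345] yaw -70.99 tilt 0.01 F [ 0.65 -0.18  0.12] T [-0.057  0.026  0.029] w 0.0087 q [-0.65  0.4   1.56  0.    1.18  0.59]
[ 0.46301792 -0.20666173  0.11373347] [[283.75770731 392.4806542 ]]
[0.4636, -0.2061, 0.104] [[285.81033899 428.13878727]]
row [-0.09 -0.02 -0.13] [-0. -0.  0.]
```

View pics/w2.png

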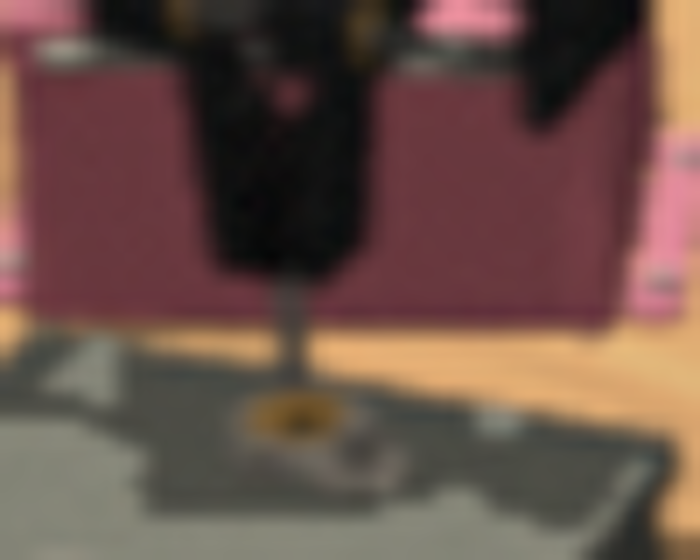

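Call:
{"api": "carry_out", "payload": {
  "rows": [
    [-0.13,0,0,0,0,0],
    [-0.13,0,0.4,0,0,0],
    [-0.13,0,0.6,0,0,0],
    [-0.13,0,0.6,0,0,0]
  ]
}}

```text
time_s: 9.7
eef_pos: [0.4623, -0.2052, 0.1281]
tool_rot: [-2.558, 1.824, 0.001]
ft_force: [0.6, -0.4, -0.6]
grip_width: 0.0088
```

```bash
python3 look.py w3
```

```text
9.7 [ 0.4623 -0.2052  0.1281] yaw -70.99 tilt 0.03 F [ 0.6  -0.42 -0.58] T [-0.008 -0.001 -0.022] w 0.0088 q [-0.65  0.4   1.58 -0.    1.16  0.59]
[ 0.46238232 -0.20524525  0.10730199] [[290.9477238  415.77037568]]
[0.4636, -0.2061, 0.104] [[285.81033899 428.13878727]]
row [ 0.07 -0.03 -0.77] [0. 0. 0.]
```

View pics/w3.png

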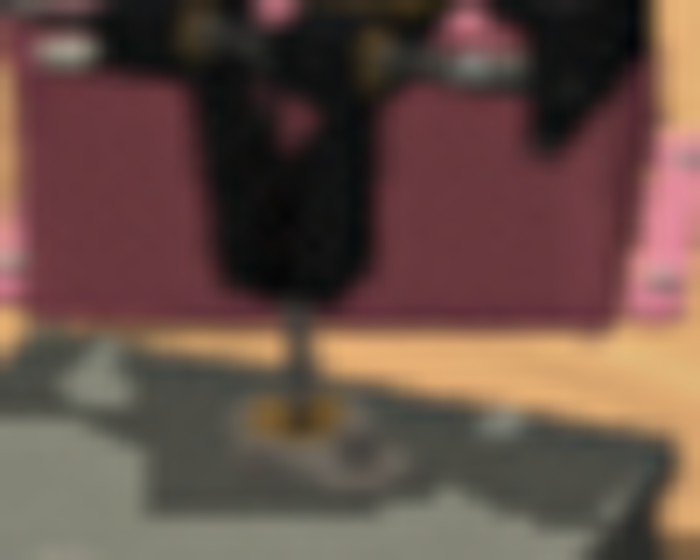

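Call:
{"api": "carry_out", "payload": {
  "rows": [
    [0,0,0.2,0,0,0],
    [0,0,0.4,0,0,0],
    [0,0,0.6,0,0,0],
    [0,0,0.6,0,0,0]
  ]
}}

```text
time_s: 10.15
eef_pos: [0.4623, -0.2052, 0.1221]
tool_rot: [-2.558, 1.824, 0.001]
ft_force: [0.6, 0.1, -0.4]
grip_width: 0.0088
```

Call:
{"api": "carry_out", "payload": {
  "rows": [
    [0,0,0.1,0,0,0],
    [0,0,0.2,0,0,0],
    [0,0,0.2,0,0,0]
  ]
}}

```text
time_s: 10.45
eef_pos: [0.4624, -0.2053, 0.1204]
tool_rot: [-2.558, 1.824, 0.0]
ft_force: [-0.6, -0.0, -0.4]
grip_width: 0.0087
```

Call:
{"api": "carry_out", "payload": {
  "rows": [
    [0,0,0.1,0,0,0],
    [0,0,0.2,0,0,0],
    [0,0,0.2,0,0,0]
  ]
}}

```text
time_s: 10.75
eef_pos: [0.4624, -0.2052, 0.1183]
tool_rot: [-2.558, 1.824, 0.0]
ft_force: [-0.1, -1.1, -0.4]
grip_width: 0.0086
```

Call:
{"api": "carry_out", "payload": {
  "rows": [
    [0,0,0.1,0,0,0],
    [0,0,0.1,0,0,0]
  ]
}}

```text
time_s: 10.95
eef_pos: [0.4624, -0.2053, 0.1173]
tool_rot: [2.558, -1.824, -0.0]
ft_force: [0.2, 0.3, 0.1]
grip_width: 0.0086
```

Call:
{"api": "carry_out", "payload": {
  "rows": [
    [0,0,0.05,0,0,0],
    [0,0,0.1,0,0,0],
    [0,0,0.1,0,0,0]
  ]
}}

```text
time_s: 11.25
eef_pos: [0.4623, -0.2053, 0.1164]
tool_rot: [2.558, -1.824, -0.0]
ft_force: [-0.6, -0.1, 0.4]
grip_width: 0.0084
```

Call:
{"api": "carry_out", "payload": {
  "rows": [
    [0,0,0.05,0,0,0],
    [0,0,0.1,0,0,0],
    [0,0,0.1,0,0,0]
  ]
}}

```text
time_s: 11.55
eef_pos: [0.4622, -0.2052, 0.1152]
tool_rot: [2.558, -1.824, -0.001]
ft_force: [-2.1, -0.6, -0.6]
grip_width: 0.0086
```

Call:
{"api": "carry_out", "payload": {
  "rows": [
    [0,0,0.05,0,0,0],
    [0,0,0.1,0,0,0],
    [0,0,0.1,0,0,0]
  ]
}}

```text
time_s: 11.85
eef_pos: [0.4623, -0.2052, 0.1143]
tool_rot: [2.558, -1.824, -0.001]
ft_force: [-1.7, -1.3, -1.3]
grip_width: 0.0088
```

Call:
{"api": "carry_out", "payload": {
  "rows": [
    [0,0,0.05,0,0,0],
    [0,0,0.1,0,0,0],
    [0,0,0.1,0,0,0]
  ]
}}

```text
time_s: 12.15
eef_pos: [0.4623, -0.2053, 0.1133]
tool_rot: [2.558, -1.824, -0.0]
ft_force: [-2.7, -1.3, -1.0]
grip_width: 0.0087
```

Call:
{"api": "carry_out", "payload": {
  "rows": [
    [0,0,0.05,0,0,0],
    [0,0,0.1,0,0,0],
    [0,0,0.1,0,0,0]
  ]
}}

```text
time_s: 12.45
eef_pos: [0.4624, -0.2053, 0.1124]
tool_rot: [2.558, -1.824, -0.0]
ft_force: [-2.7, -1.0, -1.0]
grip_width: 0.0087
```

```bash
python3 look.py w4
```

```text
12.45 [ 0.4624 -0.2053  0.1124] yaw -70.99 tilt 0.01 F [-2.66 -1.01 -1.02] T [-0.24   0.491  0.061] w 0.0087 q [-0.65  0.42  1.6  -0.    1.12  0.59]
[ 0.46236808 -0.2052955   0.09133441] [[294.10630478 471.30816034]]
[0.4636, -0.2061, 0.104] [[285.81033899 428.13878727]]
row [ 0.06 -0.03 -2.37] [0. 0. 0.]
```

View pics/w4.png

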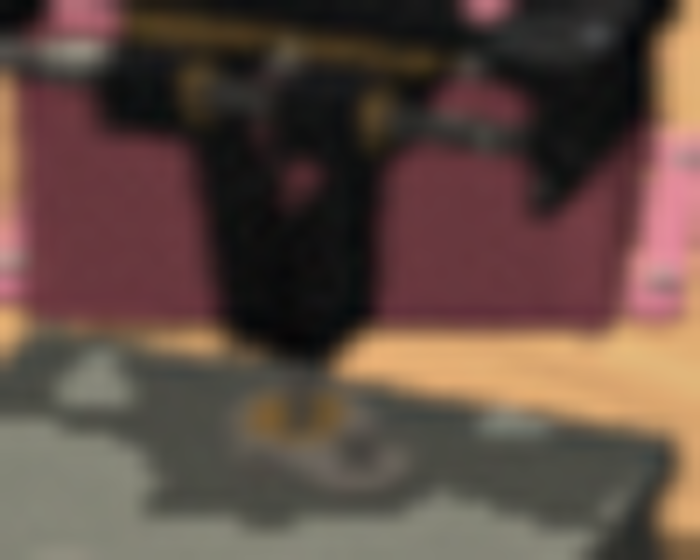

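Call:
{"api": "carry_out", "payload": {
  "rows": [
    [0,0,0.05,0,0,0],
    [0,0,0.1,0,0,0],
    [0,0,0.1,0,0,0]
  ]
}}

```text
time_s: 12.8
eef_pos: [0.4624, -0.2053, 0.1113]
tool_rot: [2.558, -1.824, -0.0]
ft_force: [-2.7, -1.4, -0.7]
grip_width: 0.0088
```

Call:
{"api": "carry_out", "payload": {
  "rows": [
    [0,0,0.05,0,0,0],
    [0,0,0.1,0,0,0],
    [0,0,0.1,0,0,0]
  ]
}}

```text
time_s: 13.1
eef_pos: [0.4624, -0.2053, 0.1104]
tool_rot: [2.558, -1.824, 0.0]
ft_force: [-2.1, 0.1, 0.6]
grip_width: 0.0085
```

Call:
{"api": "carry_out", "payload": {
  "rows": [
    [0,0,0.05,0,0,0],
    [0,0,0.1,0,0,0],
    [0,0,0.1,0,0,0]
  ]
}}

```text
time_s: 13.4
eef_pos: [0.4625, -0.2053, 0.1095]
tool_rot: [2.558, -1.824, 0.0]
ft_force: [-2.9, -1.6, 1.8]
grip_width: 0.0086
```

Call:
{"api": "carry_out", "payload": {
  "rows": [
    [0,0,0.05,0,0,0],
    [0,0,0.1,0,0,0],
    [0,0,0.1,0,0,0]
  ]
}}

```text
time_s: 13.7
eef_pos: [0.4626, -0.2054, 0.1091]
tool_rot: [2.558, -1.824, 0.001]
ft_force: [-4.9, -0.7, 8.3]
grip_width: 0.0085
```

Call:
{"api": "carry_out", "payload": {
  "rows": [
    [0,0,0.05,0,0,0],
    [0,0,0.1,0,0,0],
    [0,0,0.1,0,0,0]
  ]
}}

```text
time_s: 14.0
eef_pos: [0.4628, -0.2055, 0.1086]
tool_rot: [2.558, -1.824, 0.003]
ft_force: [-4.8, 0.4, 13.7]
grip_width: 0.009
```

Call:
{"api": "carry_out", "payload": {
  "rows": [
    [0,0.05,-0.05,0,0,0],
    [0,0.1,-0.05,0,0,0],
    [0,0.15,-0.05,0,0,0],
    [0,0.15,-0.05,0,0,0]
  ]
}}

```text
time_s: 14.4
eef_pos: [0.4621, -0.2057, 0.109]
tool_rot: [-2.556, 1.823, -0.005]
ft_force: [-0.7, 2.1, 11.0]
grip_width: 0.0085
```

Call:
{"api": "carry_out", "payload": {
  "rows": [
    [0,0.05,0,0,0,0],
    [0,0.1,0,0,0,0],
    [0,0.15,0,0,0,0],
    [0,0.15,0,0,0,0]
  ]
}}

```text
time_s: 14.8
eef_pos: [0.4616, -0.2059, 0.1091]
tool_rot: [-2.555, 1.823, -0.007]
ft_force: [4.5, 5.0, 8.3]
grip_width: 0.0085
```

```bash
python3 -c "
from h import *
st()"
```

```text
14.8 [ 0.4616 -0.2059  0.1091] yaw -71.01 tilt 0.33 F [4.46 4.96 8.29] T [ 0.899 -0.828 -0.021] w 0.0085 q [-0.66  0.43  1.61  0.    1.1   0.58]
```

Call:
{"api": "carry_out", "payload": {
  "rows": [
    [0,0.1,0,0,0,0],
    [0,0.15,0,0,0,0],
    [0,0.15,0,0,0,0]
  ]
}}

```text
time_s: 15.1
eef_pos: [0.4611, -0.206, 0.1091]
tool_rot: [-2.553, 1.822, -0.01]
ft_force: [9.9, 7.2, 6.0]
grip_width: 0.0092
```

Call:
{"api": "carry_out", "payload": {
  "rows": [
    [0,-0.1,0,0,0,0],
    [0,-0.25,0,0,0,0],
    [0,-0.4,0,0,0,0],
    [0,-0.5,0,0,0,0],
    [0,-0.5,0,0,0,0]
  ]
}}

```text
time_s: 15.6
eef_pos: [0.4635, -0.2055, 0.1085]
tool_rot: [-2.558, 1.824, -0.003]
ft_force: [-0.8, -2.1, 3.9]
grip_width: 0.0088
```

Call:
{"api": "carry_out", "payload": {
  "rows": [
    [0,0,0.05,0,0,0],
    [0,0,0.1,0,0,0],
    [0,0,0.1,0,0,0]
  ]
}}

```text
time_s: 15.9
eef_pos: [0.4634, -0.2052, 0.1069]
tool_rot: [-2.557, 1.824, -0.002]
ft_force: [1.1, -0.8, 0.9]
grip_width: 0.0088
```

Call:
{"api": "carry_out", "payload": {
  "rows": [
    [0,0.1,0,0,0,0],
    [0,0.2,0,0,0,0],
    [0,0.3,0,0,0,0],
    [0,0.4,0,0,0,0],
    [0,0.4,0,0,0,0]
  ]
}}

```text
time_s: 16.4
eef_pos: [0.4609, -0.206, 0.1071]
tool_rot: [-2.554, 1.823, -0.005]
ft_force: [11.2, 3.6, -1.9]
grip_width: 0.0085
```

Call:
{"api": "carry_out", "payload": {
  "rows": [
    [0,-0.1,0,0,0,0],
    [0,-0.25,0,0,0,0],
    [0,-0.4,0,0,0,0],
    [0,-0.5,0,0,0,0],
    [0,-0.5,0,0,0,0]
  ]
}}

```text
time_s: 16.9
eef_pos: [0.4631, -0.2046, 0.1066]
tool_rot: [2.557, -1.823, -0.003]
ft_force: [-3.2, -0.4, 0.3]
grip_width: 0.0089
```

Call:
{"api": "carry_out", "payload": {
  "rows": [
    [0,0.05,0.1,0,0,0],
    [0,0.1,0.2,0,0,0],
    [0,0.1,0.2,0,0,0]
  ]
}}

```text
time_s: 17.2
eef_pos: [0.4628, -0.2051, 0.1047]
tool_rot: [-2.557, 1.824, 0.0]
ft_force: [-0.7, -0.3, -1.3]
grip_width: 0.0087
```

Call:
{"api": "carry_out", "payload": {
  "rows": [
    [0,0,0.1,0,0,0],
    [0,0,0.2,0,0,0],
    [0,0,0.2,0,0,0]
  ]
}}

```text
time_s: 17.5
eef_pos: [0.4629, -0.2051, 0.1027]
tool_rot: [-2.558, 1.824, 0.0]
ft_force: [-0.8, -0.7, -1.4]
grip_width: 0.0084
```

Call:
{"api": "carry_out", "payload": {
  "rows": [
    [0,0,0.05,0,0,0],
    [0,0,0.1,0,0,0],
    [0,0,0.1,0,0,0]
  ]
}}

```text
time_s: 17.8
eef_pos: [0.4629, -0.2051, 0.1019]
tool_rot: [2.558, -1.824, -0.0]
ft_force: [-2.2, -1.1, -0.6]
grip_width: 0.0085
```

Call:
{"api": "carry_out", "payload": {
  "rows": [
    [0,0,0.05,0,0,0],
    [0,0,0.1,0,0,0],
    [0,0,0.1,0,0,0]
  ]
}}

```text
time_s: 18.1
eef_pos: [0.4629, -0.2051, 0.1009]
tool_rot: [2.558, -1.824, -0.0]
ft_force: [-1.5, -0.8, -1.4]
grip_width: 0.0082
```

Call:
{"api": "carry_out", "payload": {
  "rows": [
    [0,0,0.05,0,0,0],
    [0,0,0.1,0,0,0],
    [0,0,0.1,0,0,0]
  ]
}}

```text
time_s: 18.4
eef_pos: [0.463, -0.2052, 0.1004]
tool_rot: [2.558, -1.824, 0.001]
ft_force: [-3.3, -0.5, 4.8]
grip_width: 0.009
```

Call:
{"api": "carry_out", "payload": {
  "rows": [
    [0,0,0.03,0,0,0],
    [0,0,0.03,0,0,0],
    [0,0,0.03,0,0,0.06],
    [0,0,0.03,0,0,0.12],
    [0,0,0.03,0,0,0.2],
    [0,0,0.03,0,0,0.28],
    [0,0,0.03,0,0,0.36],
    [0,0,0.03,0,0,0.4],
    [0,0,0.03,0,0,0.4]
  ],
  "gripper": -1,
  "newtons": 50
}}

```text
time_s: 19.3
eef_pos: [0.4629, -0.2044, 0.1003]
tool_rot: [-2.143, 2.296, 0.001]
ft_force: [-2.8, 5.6, 9.1]
grip_width: 0.0083
```

```bash
python3 -c "
from h import *
st()"
```

```text
19.3 [ 0.4629 -0.2044  0.1003] yaw -93.97 tilt 0.06 F [-2.76  5.56  9.08] T [0.712 0.601 0.024] w 0.0083 q [-0.65  0.44  1.61  0.    1.09  0.99]
```

Call:
{"api": "carry_out", "payload": {
  "rows": [
    [-0.05,0.03,0,0,0,0.08],
    [-0.1,0.05,0,0,0,0.16],
    [-0.1,0.05,0,0,0,0.24],
    [-0.1,0.05,0,0,0,0.32],
    [-0.1,0.05,0,0,0,0.4],
    [-0.1,0.05,0,0,0,0.4]
  ]
}}

```text
time_s: 19.9
eef_pos: [0.4629, -0.2037, 0.1003]
tool_rot: [-1.642, 2.677, -0.001]
ft_force: [-1.5, 1.9, 6.8]
grip_width: 0.0089
```

```bash
python3 -c "
from h import *
st()"
```

```text
19.9 [ 0.4629 -0.2037  0.1003] yaw -116.95 tilt 0.08 F [-1.48  1.88  6.82] T [0.605 0.224 0.057] w 0.0089 q [-0.65  0.44  1.61  0.    1.09  1.39]
```

Forces are low; spring moment visible (0.057). Continue.

Call:
{"api": "carry_out", "payload": {
  "rows": [
    [0,0,0,0,0,0.08],
    [0,0,0,0,0,0.16],
    [0,0,0,0,0,0.24],
    [0,0,0,0,0,0.32],
    [0,0,0,0,0,0.4],
    [0,0,0,0,0,0.45],
    [0,0,0,0,0,0.45]
  ]
}}

```text
time_s: 20.6
eef_pos: [0.4633, -0.2033, 0.1003]
tool_rot: [-1.004, 2.974, 0.001]
ft_force: [1.2, 6.3, 6.8]
grip_width: 0.0084
```

```bash
python3 -c "
from h import *
st()"
```

```text
20.6 [ 0.4633 -0.2033  0.1003] yaw -142.69 tilt 0.14 F [1.22 6.35 6.77] T [ 1.066 -0.237  0.099] w 0.0084 q [-0.65  0.44  1.61  0.    1.09  1.84]
```

Call:
{"api": "carry_out", "payload": {
  "rows": [
    [-0.03,0.04,0,0,0,0.06],
    [-0.06,0.08,0,0,0,0.12],
    [-0.06,0.08,0,0,0,0.18],
    [-0.06,0.08,0,0,0,0.24],
    [-0.06,0.08,0,0,0,0.3],
    [-0.06,0.08,0,0,0,0.3]
  ]
}}

```text
time_s: 21.2
eef_pos: [0.4636, -0.2029, 0.1003]
tool_rot: [-0.55, 3.09, -0.001]
ft_force: [3.4, 3.7, 6.0]
grip_width: 0.0085
```

```bash
python3 -c "
from h import *
st()"
```

```text
21.2 [ 0.4636 -0.2029  0.1003] yaw -159.82 tilt 0.18 F [3.38 3.68 5.99] T [ 0.796 -0.703  0.098] w 0.0085 q [-0.65  0.44  1.61  0.    1.08  2.14]
```

Call:
{"api": "carry_out", "payload": {
  "rows": [
    [0,0,0,0,0,0.04],
    [0,0,0,0,0,0.08],
    [0,0,0,0,0,0.08]
  ]
}}

```text
time_s: 21.5
eef_pos: [0.4637, -0.2029, 0.1003]
tool_rot: [-0.427, 3.109, -0.001]
ft_force: [4.3, 3.2, 6.0]
grip_width: 0.0085
```

```bash
python3 -c "
from h import *
st()"
```

```text
21.5 [ 0.4637 -0.2029  0.1003] yaw -164.35 tilt 0.19 F [4.35 3.22 6.01] T [ 0.867 -0.814  0.09 ] w 0.0085 q [-0.65  0.44  1.61  0.    1.08  2.22]
```

Call:
{"api": "carry_out", "payload": {
  "rows": [
    [0,0,0,0,0,0.04],
    [0,0,0,0,0,0.08],
    [0,0,0,0,0,0.08]
  ]
}}

```text
time_s: 21.8
eef_pos: [0.4638, -0.2028, 0.1003]
tool_rot: [-0.303, 3.123, -0.001]
ft_force: [5.3, 4.1, 5.6]
grip_width: 0.0085
```

```bash
python3 -c "
from h import *
st()"
```

```text
21.8 [ 0.4638 -0.2028  0.1003] yaw -168.93 tilt 0.21 F [5.31 4.14 5.57] T [ 0.844 -0.919  0.117] w 0.0085 q [-0.65  0.44  1.61  0.    1.08  2.3 ]
```

Call:
{"api": "carry_out", "payload": {
  "rows": [
    [0,0,0,0,0,0.05],
    [0,0,0,0,0,0.08],
    [0,0,0,0,0,0.08]
  ]
}}

```text
time_s: 22.1
eef_pos: [0.4639, -0.2028, 0.1003]
tool_rot: [-0.178, 3.133, -0.0]
ft_force: [6.1, 4.1, 4.4]
grip_width: 0.0089
```

```bash
python3 look.py w9
```

```text
22.1 [ 0.4639 -0.2028  0.1003] yaw -173.5 tilt 0.22 F [6.13 4.1  4.43] T [ 0.921 -1.04   0.129] w 0.0089 q [-0.65  0.44  1.61  0.    1.08  2.38]
[ 0.46390944 -0.20281271  0.07930651] [[299.52489723 518.19466086]]
[0.4636, -0.2061, 0.104] [[285.81033899 428.13878727]]
row [ 0.12 -0.29 -3.57] [-0.004  0.002 -1.788]
```

View pics/w9.png

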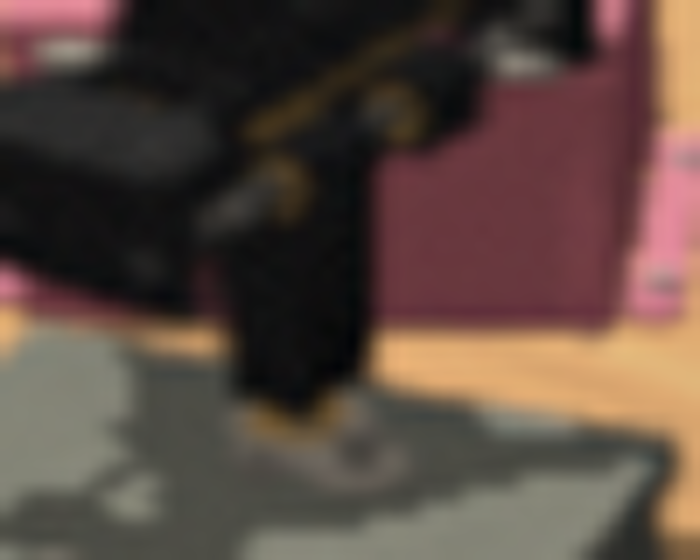

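Call:
{"api": "carry_out", "payload": {
  "rows": [
    [0,0,0,0,0,0],
    [0,0,0,0,0,0],
    [0,0,0,0,0,0],
    [0,0,0,0,0,0],
    [0,0,0,0,0,0]
  ]
}}

```text
time_s: 22.65
eef_pos: [0.4639, -0.2028, 0.1003]
tool_rot: [-0.179, 3.133, -0.001]
ft_force: [6.2, 4.2, 4.5]
grip_width: 0.0085
```

```bash
python3 -c "
from h import *
st()
from bench import ticket
print(ticket.job_done())"
```

```text
22.65 [ 0.4639 -0.2028  0.1003] yaw -173.45 tilt 0.22 F [6.24 4.17 4.46] T [ 0.808 -1.038  0.159] w 0.0085 q [-0.65  0.44  1.61  0.    1.08  2.38]
the job is handed in; nothing more can be done
None
```

I drew the key out of the emptied box, pushed it home in the other grey box and turned it clockwise. I handed in at about 22.7 s with the gripper still holding it turned. No verdict came back, so the final state rests on my own readings.

- **Cover:** I measured it at about 1.4–1.5 rad, off the keyhole, and left it alone. That is at or just under the 1.5 rad "clear of fingers" mark. I felt no contact with it.
- **Insertion:** The key stuck at about 17.5 mm, near the depth of the lower pin. I pressed down with at most about 14 N, a little above the suggested 5–10 N, and rocked it along the keyway until it went through. It reached bottom at tool height 0.1004 m, against 0.1006 m where it stood home in the first box.
- **Turn:** The tool turned 1.79 rad. After about 0.15 rad of play in the keyway, I estimate the plug is at or near its 1.57 rad stop, but I could not measure its angle directly. The holding moment rose from 0.02 to 0.13–0.16 N m, which fits the spring plus the stop.
- **Last check:** The key was steady, with the tool tilted 0.2°, 50 N of grip commanded and about 4.5 N of downward press.
- **Disagreement:** The fingertips stood about 33 mm higher in the pictures than the reported tool height says. I set the grasp height by the pictures and by contact instead. Sideways, the two cameras differed by a few millimetres, which I corrected by eye over the keyhole.

I saw nothing else on the counter touched, but I did not re-measure the bystanders at the end.

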